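# Park the index plunger and slide the nail board to its stop

### The job

Unlock the nailing jig: pull its orange plunger knob up just until you feel the end of its travel, twist it anticlockwise (seen from above) into the rest notch and let go, so that the plunger stays retracted. Then slide the carriage with the nail board gently along by its blue tab until it rests against the rubber buffer of the yellow stop, and let go. Force nothing, and leave the tools and supplies around the jig where they are.

Things in the scene. Friction and masses are not known exactly. Their poses are not given: they have to be found in the camera images.
- jig: the nailing jig, fixed to the table: an aluminium base plate 290 x 550 x 12 mm with a board carriage on it. Origin on the table top, z up. The index plunger stands at its (-100, 0) mm, on a grey bracket over the carriage's steel edge strip; the carriage slides along the jig's +y.
- knob_grip (a point): centre of the flat orange knob of the index plunger, a bar 44 (its x) x 14 (its y) x 32 mm (z), pinched across the 14 mm; 104 mm above the table when down (underside 88). On the vertical plunger axis, about which it turns; at knob_turn 0 its x lies along the jig's x. Brass sleeve and steel wall in the collar below reach at most 79 mm above the table.
- plunger_lift (a joint): lift of the plunger, m; 0 = down, nose locking the carriage. Spring: 4 N at 0, plus 0.2 N per mm. A cross pin under the knob lies in a deep slot; it clears the sleeve's rim, so the knob can turn, after 13 to 23 mm: differs each time and is not measured. Travel ends 3 mm beyond, on a stiff spring washer (8 N per mm). Parked in the rest notch it stays 3.5 mm below the rim height (at 9.5 to 19.5 mm).
- knob_turn (a joint): knob angle, rad, anticlockwise from above positive; the deep slot leaves it 0.17 either way about 0. Lifted clear, the pin passes over the rim (to about 0.9), then over the rest notch, 3.5 mm deep, where it can drop in between 1.03 and 1.32; a high wall stops it at 1.32. The other way it is blocked.
- plunger: the plunger: nose, cross pin and orange knob together, about 0.14 kg; origin on its axis, 44 mm above the table when down.
- detent: the collar, 51 mm across, around the plunger on the bracket, with the slotted sleeve and end stop inside it; origin on the plunger axis 44 mm above the table. Plunger and collar bear at most 20 N on each other, be it by pulling on against the end of travel or by twisting against slot or wall; more damages them.
- carriage: the carriage, 1.2 kg: dark steel plate with a steel strip at its robot side and a white board with copper nails (tops 50 mm above the table). Origin as the jig's at carriage_slide = 0. It may push at most 15 N against the plunger's nose.
- carriage_slide (a joint): carriage travel along the jig's +y, m: 0 = locked position; with the plunger retracted it slides with about 2.5 N friction plus 15 N per m/s; the buffer is met after 60 to 100 mm.
- tab_grip (a point): the carriage's upright navy-blue tab, 14 (jig's x) x 30 (jig's y) x 66 mm, its top 96 mm above the table; this point is on its centre line 80 mm above the table. Pinch it across its 14 mm, and move along the jig's +y.
- carriage_end (a point): middle of the carriage's +y end face (the face that meets the buffer), 18.5 mm above the table.
- stop: the yellow stop block at the jig's +y end, 120 x 28 x 35 mm, set at a different place along y each time, with a black rubber buffer (3 N per mm) towards the carriage. The carriage may press on it with at most 20 N.
- stop_face (a point): middle of the unpressed buffer's face; the carriage_end point meets it when the carriage is home. Axes as the jig's.
- tub: clear tub of steel nails, 100 x 100 x 85 mm, origin under its centre; a bystander
- hammer: hammer with blue head, 260 mm long, lying; a bystander
- awl: awl with red handle, 160 mm long, lying; a bystander
- pliers: pliers with orange handles, about 145 mm long, lying; a bystander
- tape: roll of yellow tape, 70 mm across, 20 mm high; a bystander
- glue: white glue bottle with red cap, 44 mm across, 110 mm tall; a bystander

How it is judged:
By the outcome, as a careful person would: the job done as asked, in the order asked, and still so for the second after the job is handed in, with the robot touching nothing.
It also fails if it takes over 61 s, if anything falls off the work surface, if the arm or the gripper's body presses on something with over 40 N, if the wrist force passes 120 N, or if a joint passes its speed limit or range.

### The arm

A 6-joint arm with a two-finger parallel gripper is mounted at the origin on the work surface. World frame = base frame: x ahead of the robot, y to its left, z up, the work surface at z = 0. Lengths are in mm, angles in rad, forces in N, time in s.
With the tool pointing down it reaches from about 425 to 950 mm from the base axis. Payload 14.7 kg.
Tool frame: the origin (TCP) lies on the centre line of the jaws, within the pads' length; the fingertips stand 14 mm ahead of it and the grasp point (between the pads) lies 5 mm behind it (robot.tcp_to_tips is the distance from the TCP to the fingertips, in mm); z points along the fingers, y is the direction in which the jaws open and shut (so a half turn about z gives the same grasp; the last joint's range is limited). The gripper opens to 85 mm and grips with 20 to 120 N. Pads are 22 mm wide; open, the fingers measure 114 mm over their backs; the gripper's body (76 mm by 85 mm) begins 54 mm behind the grasp point. The pads swing forward as they close: fully open they stand 13 mm farther back than shut.
Start: joints at [-1.203, 0.48, 1.596, -0, 1.065, -0.047], TCP at [261.969, -594.865, 220.997] pointing down, gripper open.
Joint ranges: [-2.75, 2.75], [-0.82, 2.05], [0.23, 2.67], [-1.56, 4.7], [0.09, 2.69], [-2.92, 2.92]. Speed limits (rad/s): [1.89, 1.89, 2.39, 3.01, 3.01, 3.01].

### API

Orientations are given as a unit quaternion [x, y, z, w].
In Python, from workcell import robot, snapshot gives the robot as it stands.
- The arm moves only by the shell command python3 -m handwheel 'ROWS' [FORCE]. ROWS is JSON, a list of rows, each an object of numbers: "ax", "ay", "az": the turn, a rotation vector about the tool's x, y, z in degrees; "x", "y", "z": the shift along the tool's x, y, z in mm; "hand": the opening, from 0 (shut) to 1 (fully open). In form: [{"ax": .., "ay": .., "az": .., "x": .., "y": .., "z": .., "hand": ..}, ...]. A call has 1 to 20 rows; each row is the pose to reach, as a shift and turn from the pose commanded when the call began, along the tool's axes at that moment; what a row does not reach only later rows make up. A row lasts 1/8 s, in which the tool goes at most 62.5 mm and 10.7 degrees, less where a joint would pass 70% of its speed; a pose out of reach is approached as far as the arm can. A call with a gripper value outside its range is refused whole. The fingers move at their own pace and stop on an object; FORCE is the grip in N (left out, the last holds). Time passes only in rows, so rows that repeat a pose let the fingers close. It gives the time, the measured TCP pose, the force and the opening at its end, in the units of the state.
- robot.get_obs(): the state, without advancing time (a new reading comes with each control period).
- snapshot(name): name is "side" or "top"; returns a dict with "frame" (400x640x3 uint8, red, green, blue), "fx", "fy", "cx", "cy" (pixels), "k1" (the pictures are not rectified: a ray, as slopes to the right and down, at radius r is drawn at 1 + k1 r^2 times it, then the intrinsics apply), "extrinsics" (4x4, takes a point from world to camera coordinates). Camera axes: x right, y up, looking along -z (the intrinsics and any distortion apply to the point x, -y, -z); pixel columns grow to the right and rows downward; lengths in mm; the calibration is good to about 2 mm. A picture is of the moment at which its call begins. There is no depth.
- robot.finish_job(): hands the job in, once; it reports no verdict.
The state is a dict: "time": time; "joints": joint angles; "dq": joint speeds; "effort": joint torques, N m; "tool_pos": TCP position; "tool_rot": TCP orientation; "contact_force": force on the tool from outside, world axes, zero at the start; "wrist_torque": the same for the moment, N m; "finger_gap": finger opening in mm.
Only numpy, scipy, OpenCV 4.12 (cv2) and the standard library are available. Lean on these libraries where they do the work, as an engineer would, in place of code of your own. Each camera call takes 0.05 s, during which the arm holds its last target.

## Working session

There is one attempt and no reset: what is moved stays moved. The work goes in short steps, Python scripts to look and compute and a shell command to move; the robot and the scene stay as the last step left them, time stands still between calls to the robot, and variables do not carry over. Pictures are saved under pics/ and viewed, and the job is handed in when it is done.

```bash
mkdir -p pics; ls; python3 - <<'E'
from workcell import robot, snapshot
import cv2
o=robot.get_obs()
for k in o: print(k,o[k])
for n in("side","top"):
    s=snapshot(n); cv2.imwrite(f"pics/{n}0.png",s["frame"][:,:,::-1])
    print(n,[s[k] for k in("fx","fy","cx","cy","k1")]); print(s["extrinsics"])
E
```

```text
pics
time 0.0
joints [-1.20259856e+00  4.80842433e-01  1.59690377e+00  2.58850406e-05
  1.06510182e+00 -4.66001232e-02]
dq [-5.80565950e-04  3.21804662e-04  1.00472355e-03 -3.75692399e-04
 -6.57899621e-04  9.75936073e-06]
effort [-6.65918960e-04 -9.50661349e+01 -4.30174041e+01 -1.53077140e-04
  1.27521664e-02  6.63331457e-05]
tool_pos [ 261.81943333 -594.44971086  220.35438464]
tool_rot [ 9.78570921e-01  2.05909101e-01 -8.93242388e-05 -6.21401592e-04]
contact_force [0.3576277  0.69143037 0.39362872]
wrist_torque [0.05314244 0.03146195 0.02634196]
finger_gap 85.25257699440391
side [459.4569173086608, 459.4569173086608, 321.9080013550454, 195.6244048989606, 0.027475035932531696]
[[-9.98784681e-01 -4.46952127e-02 -2.07725374e-02  5.19916120e+02]
 [ 1.43957873e-02 -6.67638672e-01  7.44346267e-01 -4.99566606e+01]
 [-4.71372640e-02  7.43142612e-01  6.67470701e-01 -1.51537917e+03]
 [ 0.00000000e+00  0.00000000e+00  0.00000000e+00  1.00000000e+00]]
top [422.01090476854085, 422.01090476854085, 327.88318033918733, 203.46598479269798, -0.02883230613697728]
[[-1.57854020e-02 -9.99748905e-01  1.59043377e-02  5.57790574e+01]
 [ 9.98818541e-01 -1.50355728e-02  4.62109651e-02 -5.14179469e+02]
 [-4.59602309e-02  1.66150060e-02  9.98805085e-01 -1.20171902e+03]
 [ 0.00000000e+00  0.00000000e+00  0.00000000e+00  1.00000000e+00]]
```

View pics/side0.png

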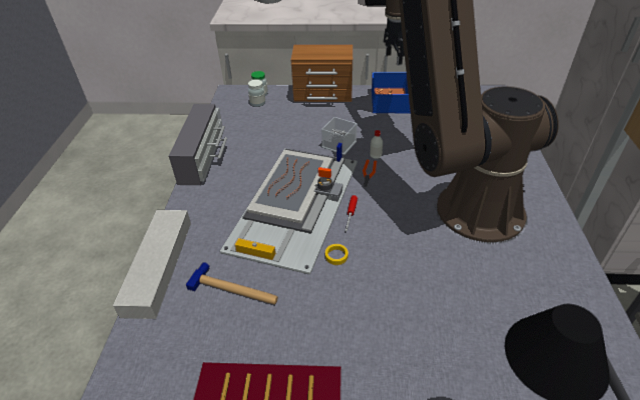

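View pics/top0.png

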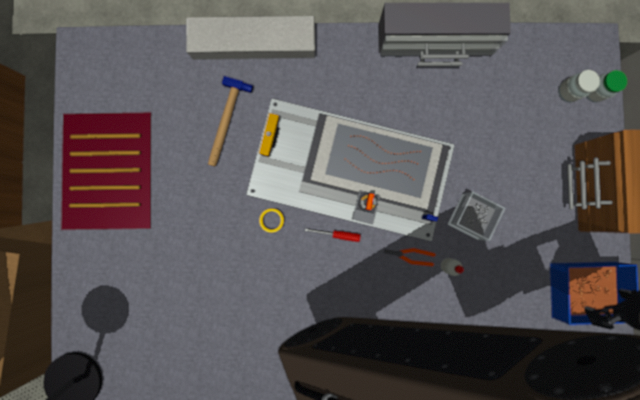

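```bash
python3 - <<'E'
import cv2
a=cv2.imread("pics/top0.png")[85:250,235:510]
cv2.imwrite("pics/topc.png",cv2.resize(a,None,fx=2.9,fy=2.9,interpolation=cv2.INTER_CUBIC))
a=cv2.imread("pics/side0.png")[125:280,210:400]
cv2.imwrite("pics/sidec.png",cv2.resize(a,None,fx=3.8,fy=3.8,interpolation=cv2.INTER_CUBIC))
E
cat > h.py <<'E'
import numpy as np, cv2
from workcell import robot, snapshot
def cam(n):
    s=snapshot(n); return s
def ray(s,u,v):
    d=np.array([(u-s["cx"])/s["fx"],(v-s["cy"])/s["fy"]]); p=d.copy()
    for _ in range(20): p=d/(1+s["k1"]*(p@p))
    E=np.array(s["extrinsics"]);R=E[:3,:3];t=E[:3,3]
    return -R.T@t, R.T@np.array([p[0],-p[1],-1.])
def atz(s,u,v,z):
    c,d=ray(s,u,v); return c+d*(z-c[2])/d[2]
def proj(s,P):
    E=np.array(s["extrinsics"]);q=E[:3,:3]@np.asarray(P,float)+E[:3,3]
    x=np.array([q[0],-q[1]])/-q[2]; x=x*(1+s["k1"]*(x@x))
    return x*[s["fx"],s["fy"]]+[s["cx"],s["cy"]]
def tri(obs):
    A=np.zeros((3,3));b=np.zeros(3)
    for s,u,v in obs:
        c,d=ray(s,u,v);d/=np.linalg.norm(d);M=np.eye(3)-np.outer(d,d);A+=M;b+=M@c
    return np.linalg.solve(A,b)
E
```

```text
(no output)
```

View pics/topc.png

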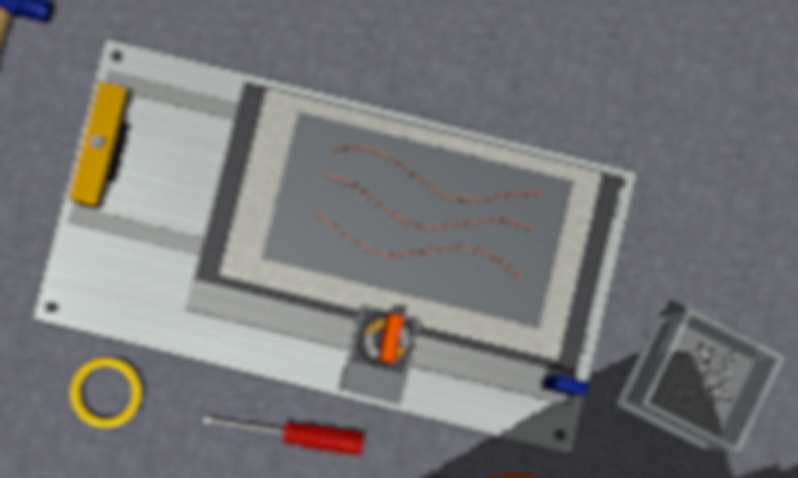

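View pics/sidec.png

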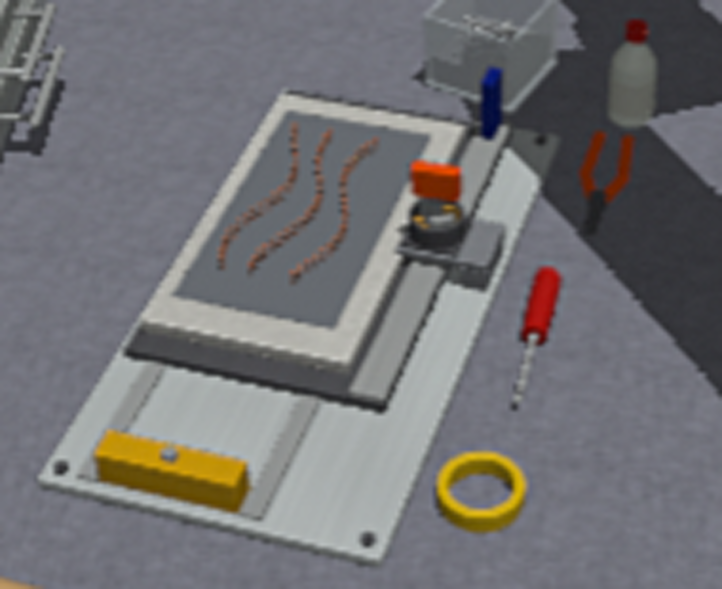

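```bash
cat > fit.py <<'E'
from h import *
from scipy.optimize import least_squares
T=snapshot("top");S=snapshot("side")
tc=lambda u,v:(u/2.9+235-.33,v/2.9+85-.33)
sc=lambda u,v:(u/3.8+210-.37,v/3.8+125-.37)
C=[(145,275,12),(145,-275,12),(-145,-275,12),(-145,275,12)]
pt=[tc(107,41),tc(634,173),tc(572,452),tc(36,318)]
ps=[sc(40,482),sc(285,93),sc(556,137),sc(379,563)]
def W(p,q): 
    c,s=np.cos(p[2]),np.sin(p[2]); return np.array([p[0]+c*q[0]-s*q[1],p[1]+s*q[0]+c*q[1],q[2]])
def res(p,which):
    r=[]
    for q,a,b in zip(C,pt,ps):
        if 't' in which:r+=list(proj(T,W(p,q))-a)
        if 's' in which:r+=list(proj(S,W(p,q))-b)
    return np.array(r)
for w in('t','s','ts'):
    f=least_squares(res,[600,0,-.24],args=(w,),x_scale=[1,1,.01]); print(w,f.x,np.round(f.fun,1))
p=f.x; np.save("jig.npy",p)
if __name__=="__main__":
    print("knob pred top",proj(T,W(p,(-100,0,120))),"side",proj(S,W(p,(-100,0,104))))
    k=tri([(T,*tc(395,337)),(S,*sc(436,180))]);print("knob tri",k, "pred",W(p,(-100,0,104)))
    tab=tri([(T,*tc(573,386)),(S,*sc(493,72))]);print("tab",tab)
    c,s=np.cos(p[2]),np.sin(p[2])
    inv=lambda P:np.array([c*(P[0]-p[0])+s*(P[1]-p[1]),-s*(P[0]-p[0])+c*(P[1]-p[1]),P[2]])
    print("tab jig",inv(tab))
    for nm,z,pp in [("stop top corner",47,[tc(103,83),tc(128,90),tc(99,206),tc(71,200)])]:
        print(nm,[np.round(inv(atz(T,*q,z)),1) for q in pp])
    print("car end",[np.round(inv(atz(T,*tc(*q),18)),1) for q in [(248,84),(190,305)]])
E
python3 fit.py
```

```text
t [ 6.13144220e+02 -2.11058580e+01 -2.58253948e-01] [-0.3 -0.5  1.2 -0.4  0.   0.3 -0.8  0.5]
s [ 6.11522920e+02 -1.93540936e+01 -2.58271598e-01] [-1.1  0.1 -0.6 -1.   0.9 -0.1  0.7  0.2]
ts [ 6.12490746e+02 -2.06399956e+01 -2.58014730e-01] [-0.5 -0.3 -1.3 -0.2  1.  -0.2 -0.8 -1.2 -0.1  0.5  0.6 -0.3 -1.   0.8
  0.5 -0.1]
knob pred top [344.93496784 200.9908766 ] side [322.64851562 185.71707544]
knob tri [514.53964249 -65.18281669 103.69183109] pred [515.80090073   4.87615454 104.        ]
tab [ 467.34232443 -228.77339092  102.25218232]
tab jig [ -87.23615348 -238.2801459   102.25218232]
stop top corner [array([ 94.3, 260.3,  47. ]), array([ 93.5, 235. ,  47. ]), array([-23.3, 234.3,  47. ]), array([-24.1, 261.9,  47. ])]
car end [array([134.9, 125.3,  18. ]), array([-93.3, 127.6,  18. ])]
```

```bash
python3 - <<'E'
import cv2
a=cv2.imread("pics/top0.png")[185:235,350:445]
cv2.imwrite("pics/tc2.png",cv2.resize(a,None,fx=8,fy=8,interpolation=cv2.INTER_CUBIC))
a=cv2.imread("pics/side0.png")[135:205,300:360]
cv2.imwrite("pics/sc2.png",cv2.resize(a,None,fx=8,fy=8,interpolation=cv2.INTER_CUBIC))
E
```

```text
(no output)
```

View pics/tc2.png

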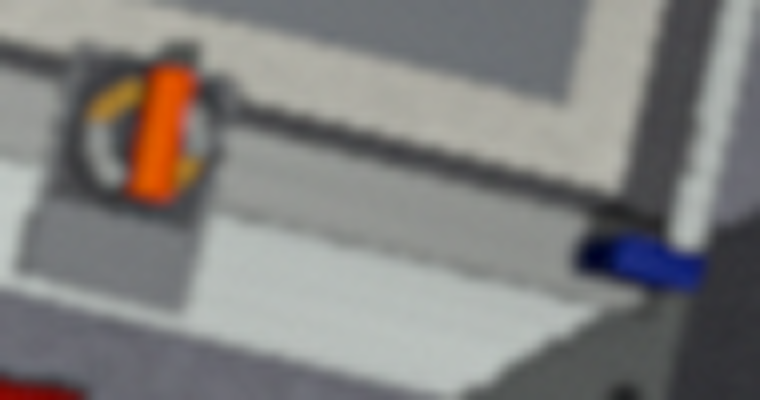

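View pics/sc2.png

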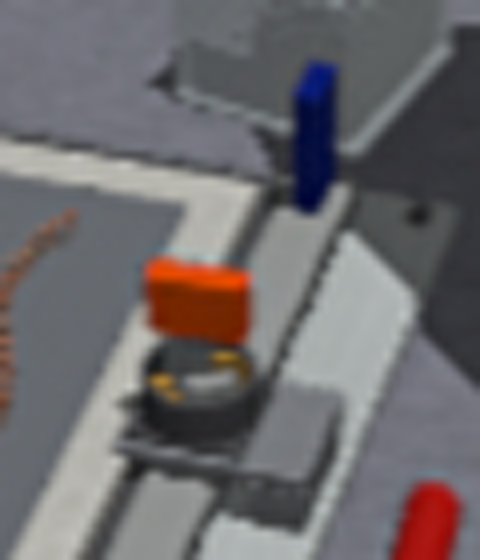

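```bash
cat > box.py <<'E'
from h import *
from scipy.optimize import least_squares
def hull(s,P,yaw,L):
    c,sn=np.cos(yaw),np.sin(yaw);pts=[]
    for a in(-.5,.5):
        for b in(-.5,.5):
            for d in(-.5,.5):
                x,y=a*L[0],b*L[1];pts.append(proj(s,[P[0]+c*x-sn*y,P[1]+sn*x+c*y,P[2]+d*L[2]]))
    h=cv2.convexHull(np.float32(pts));m=cv2.moments(h);return np.array([m['m10']/m['m00'],m['m01']/m['m00']]),m['m00']
def mask(s,roi,kind):
    f=s["frame"].astype(int);r,g,b=f[...,0],f[...,1],f[...,2]
    if kind=='orange': w=np.clip((r-b-60)/110.,0,1)*((r-g)>75)
    else: w=np.clip((b-np.maximum(r,g)-25)/50.,0,1)
    u0,v0,u1,v1=roi;q=np.zeros_like(w,float);q[v0:v1,u0:u1]=w[v0:v1,u0:u1]
    q=(q>.5)
    v,u=np.nonzero(q);return np.array([u.mean(),v.mean()]),len(u)
def fit(obs,yaw,L,P0):
    f=least_squares(lambda P:np.concatenate([hull(s,P,yaw,L)[0]-c for s,c in obs]),P0)
    return f.x,f.fun
E
python3 - <<'E'
from box import *
T=snapshot("top");S=snapshot("side")
kt,n1=mask(T,(362,190,376,213),'orange');ks,n2=mask(S,(316,164,334,180),'orange')
P,r=fit([(T,kt),(S,ks)],-.258,(44,14,32),[514,-65,104])
print(kt,n1,ks,n2,P,r,hull(T,P,-.258,(44,14,32))[1],hull(S,P,-.258,(44,14,32))[1])
for i in(-.4,-.258,-.1): print(i,hull(T,P,i,(44,14,32))[1],hull(S,P,i,(44,14,32))[1])
bt,n1=mask(T,(420,212,440,224),'b');bs,n2=mask(S,(334,140,344,163),'b')
B,r=fit([(T,bt),(S,bs)],-.258,(14,30,66),[467,-229,63]);print(bt,n1,bs,n2,B,r,hull(T,B,-.258,(14,30,66))[1],hull(S,B,-.258,(14,30,66))[1])
d=P-B;c,s=np.cos(-.258),np.sin(-.258);print("tab in jig",-100-(c*d[0]+s*d[1]),-(-s*d[0]+c*d[1]))
E
```

```text
[369.75308642 201.22222222] 81 [323.78181818 170.        ] 55 [514.64505469 -65.         104.        ] [1.15590313 0.04206417 0.13728759 1.91464898] 111.93581278738566 140.8992109282408
-0.4 110.40180472610518 139.7521309738513
-0.258 111.93581278738566 140.8992109282408
-0.1 113.04645015322603 139.68362361914478
[431.67391304 217.47826087] 46 [338.90909091 145.72727273] 22 [ 468.90386086 -233.36097683   63.9760449 ] [-1.13477577  0.21765167 -0.30165137  5.64931653] 104.08988008229062 106.53714592708275
tab in jig -101.2704194564379 -174.45934015691694
```

```bash
python3 - <<'E'
import re
s=open('box.py').read()
s=s.replace("w=np.clip((r-b-60)/110.,0,1)*((r-g)>75)","w=((r-b)>60)*((r-g)>0.42*r)*1.0").replace("np.clip((b-np.maximum(r,g)-25)/50.,0,1)","(b>1.45*np.maximum(r,g))*(b>35)*1.0")
s=s.replace("for s,c in obs]),P0)","for s,c in obs]),P0,diff_step=1e-3)")
open('box.py','w').write(s)
E
cat > loc.py <<'E'
from box import *
T=snapshot("top");S=snapshot("side")
kt,n1=mask(T,(362,190,378,213),'orange');ks,n2=mask(S,(314,164,336,180),'orange')
P,r=fit([(T,kt),(S,ks)],-.258,(44,14,32),[514,-65,104])
print(kt,n1,ks,n2,P,r,hull(T,P,-.258,(44,14,32))[1],hull(S,P,-.258,(44,14,32))[1])
bt,n1=mask(T,(420,210,442,224),'b');bs,n2=mask(S,(332,138,346,164),'b')
B,r=fit([(T,bt),(S,bs)],-.258,(14,30,66),[467,-229,63]);print(bt,n1,bs,n2,B,r,hull(T,B,-.258,(14,30,66))[1],hull(S,B,-.258,(14,30,66))[1])
d=P-B;c,s=np.cos(-.258),np.sin(-.258);print("tab in jig",-100-(c*d[0]+s*d[1]),-(-s*d[0]+c*d[1]))
E
python3 loc.py
```

```text
[369.53333333 201.06666667] 105 [324.26495726 171.95726496] 117 [514.36508519 -60.98312707 107.12461388] [ 0.00621039  0.26426579 -0.32840701 -0.01303683] 111.90909578069113 141.84423590358347
[430.4556962 217.3164557] 79 [338.79775281 151.47191011] 89 [ 469.31704456 -233.24336228   63.64751309] [ 0.00621994  0.23176222 -0.30514004 -0.00385889] 104.07344056805596 106.53791169752367
tab in jig -99.60532300619516 -178.0526855511384
```

```bash
cat > d.py <<'E'
import sys,numpy as np
from scipy.spatial.transform import Rotation as R
from workcell import robot
o=robot.get_obs()
def delta(t,o=o): return R.from_quat(o["tool_rot"]).inv().apply(np.array(t,float)-o["tool_pos"])
def st():
    r=R.from_quat(o["tool_rot"]).as_matrix()
    print("t",o["time"],"tcp",np.round(o["tool_pos"],2),"xang",round(np.arctan2(r[1,0],r[0,0]),4),"F",np.round(o["contact_force"],2),"M",np.round(o["wrist_torque"],2),"gap",round(o["finger_gap"],2),"j",np.round(o["joints"],3), "zax",np.round(r[:,2],4))
if __name__=="__main__":
    st()
    if len(sys.argv)>3: print("delta",np.round(delta([float(a) for a in sys.argv[1:4]]),2))
E
python3 d.py 514.5 -61.3 180
```

```text
t 0.4 tcp [ 261.97 -594.82  220.91] xang 0.4148 F [-0.67  1.23 -0.03] M [0.02 0.   0.06] gap 85.56 j [-1.203  0.48   1.596  0.     1.065 -0.047] zax [-0.e+00  1.e-04 -1.e+00]
delta [ 446.14 -386.48   40.97]
```

```bash
python3 -m handwheel '[{"x":37,"y":-32,"z":0,"az":3.5,"hand":1},{"x":74,"y":-64,"z":0,"az":7},{"x":111,"y":-96,"z":0,"az":10.5},{"x":148,"y":-128,"z":0,"az":14},{"x":185,"y":-160,"z":0,"az":17.5},{"x":222,"y":-193,"z":0,"az":21},{"x":259,"y":-225,"z":0,"az":24.5},{"x":297,"y":-257,"z":5,"az":28},{"x":334,"y":-289,"z":10,"az":31.5},{"x":371,"y":-321,"z":17,"az":35},{"x":409,"y":-354,"z":25,"az":38.5},{"x":434,"y":-376,"z":33,"az":38.5},{"x":446,"y":-386.5,"z":41,"az":38.5},{"x":446,"y":-386.5,"z":41,"az":38.5},{"x":446,"y":-386.5,"z":41,"az":38.5}]' 60; python3 d.py 514.5 -61.3 102
python3 - <<'E'
from h import *
for n in("side","top"):
    s=snapshot(n);cv2.imwrite(f"pics/{n}1.png",s["frame"][:,:,::-1])
a=cv2.imread("pics/side1.png")[110:220,260:390]
cv2.imwrite("pics/side1c.png",cv2.resize(a,None,fx=5,fy=5,interpolation=cv2.INTER_CUBIC))
E
```

```text
t 0.4 tcp [ 261.97 -594.82  220.91] xang 0.4148 F [-0.67  1.23 -0.03] M [0.02 0.   0.06] gap 85.56 j [-1.203  0.48   1.596  0.     1.065 -0.047] zax [-0.e+00  1.e-04 -1.e+00]
delta [ 446.14 -386.47  118.97]schema error: expected keys ax, ay, az, x, y, z, hand
```

View pics/side1c.png

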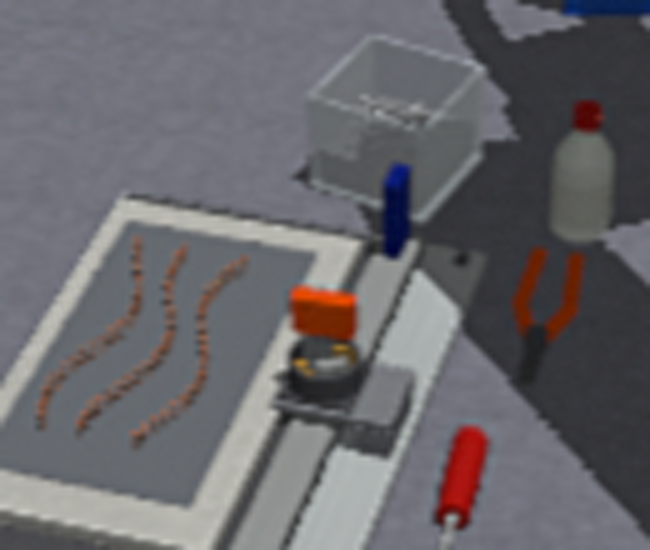

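View pics/top1.png

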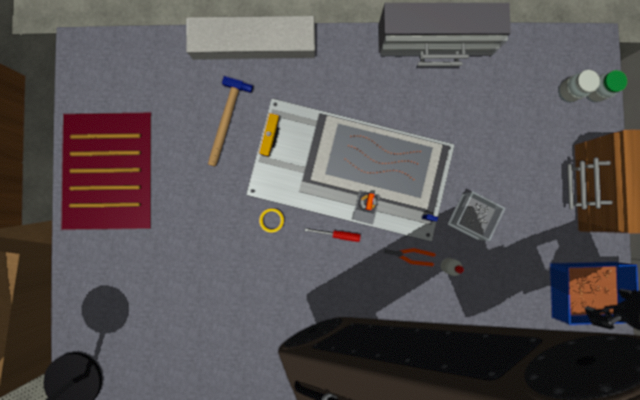

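Every row needs all the keys; nothing moved. Resending in full.

```bash
python3 -m handwheel '[{"ax":0,"ay":0,"az":3.5,"x":37,"y":-32,"z":0,"hand":1},{"ax":0,"ay":0,"az":7,"x":74,"y":-64,"z":0,"hand":1},{"ax":0,"ay":0,"az":10.5,"x":111,"y":-96,"z":0,"hand":1},{"ax":0,"ay":0,"az":14,"x":148,"y":-128,"z":0,"hand":1},{"ax":0,"ay":0,"az":17.5,"x":185,"y":-160,"z":0,"hand":1},{"ax":0,"ay":0,"az":21,"x":222,"y":-193,"z":0,"hand":1},{"ax":0,"ay":0,"az":24.5,"x":259,"y":-225,"z":0,"hand":1},{"ax":0,"ay":0,"az":28,"x":297,"y":-257,"z":5,"hand":1},{"ax":0,"ay":0,"az":31.5,"x":334,"y":-289,"z":10,"hand":1},{"ax":0,"ay":0,"az":35,"x":371,"y":-321,"z":17,"hand":1},{"ax":0,"ay":0,"az":38.5,"x":409,"y":-354,"z":25,"hand":1},{"ax":0,"ay":0,"az":38.5,"x":434,"y":-376,"z":33,"hand":1},{"ax":0,"ay":0,"az":38.5,"x":446,"y":-386.5,"z":41,"hand":1},{"ax":0,"ay":0,"az":38.5,"x":446,"y":-386.5,"z":41,"hand":1},{"ax":0,"ay":0,"az":38.5,"x":446,"y":-386.5,"z":41,"hand":1}]' 60; python3 d.py 514.5 -61.3 102
python3 - <<'E'
from h import *
for n in("side","top"):
    s=snapshot(n);cv2.imwrite(f"pics/{n}2.png",s["frame"][:,:,::-1])
a=cv2.imread("pics/side2.png")[110:220,260:390]
cv2.imwrite("pics/side2c.png",cv2.resize(a,None,fx=5,fy=5,interpolation=cv2.INTER_CUBIC))
E
```

```text
time: 2.38
tool_pos: [514.1, -62.2, 180.1]
tool_rot: [0.992, -0.128, -0.0, 0.0]
contact_force: [-0.1, -0.4, -0.7]
finger_gap: 85.4
t 2.375 tcp [514.12 -62.23 180.14] xang -0.2576 F [-0.11 -0.44 -0.65] M [ 0.01  0.06 -0.02] gap 85.4 j [-0.179  0.347  1.941 -0.     0.854  1.65 ] zax [-1.e-04 -2.e-04 -1.e+00]
delta [ 0.13 -1.01 78.14]
```

View pics/side2c.png

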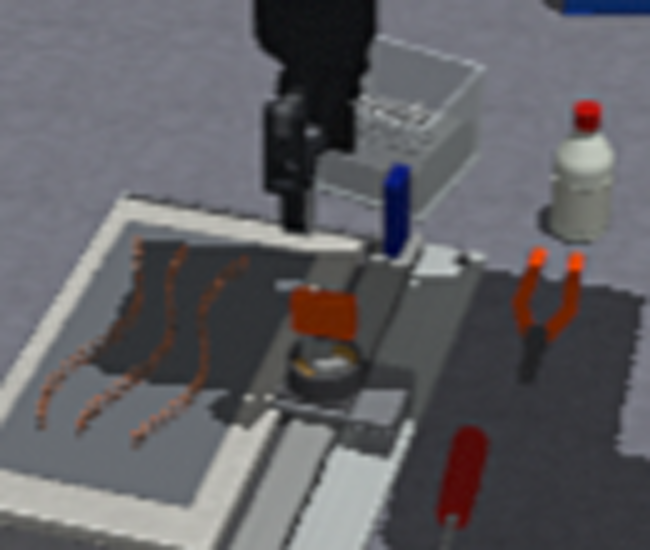

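```bash
python3 -m handwheel '[{"ax":0,"ay":0,"az":0,"x":0,"y":-0.5,"z":20,"hand":1},{"ax":0,"ay":0,"az":0,"x":0,"y":-1,"z":40,"hand":0.8},{"ax":0,"ay":0,"az":0,"x":0,"y":-1,"z":60,"hand":0.6},{"ax":0,"ay":0,"az":0,"x":0,"y":-1,"z":72,"hand":0.5},{"ax":0,"ay":0,"az":0,"x":0,"y":-1,"z":78,"hand":0.4},{"ax":0,"ay":0,"az":0,"x":0,"y":-1,"z":78,"hand":0.4},{"ax":0,"ay":0,"az":0,"x":0,"y":-1,"z":78,"hand":0.4}]' 60; python3 d.py 514.5 -61.3 102
python3 - <<'E'
from h import *
for n in("side","top"):
    s=snapshot(n);cv2.imwrite(f"pics/{n}3.png",s["frame"][:,:,::-1])
a=cv2.imread("pics/side3.png")[130:200,285:365]
b=cv2.imread("pics/top3.png")[170:240,330:410]
cv2.imwrite("pics/3c.png",cv2.resize(np.hstack([a,b]),None,fx=5,fy=5,interpolation=cv2.INTER_CUBIC))
E
```

```text
time: 3.35
tool_pos: [515.0, -60.5, 102.5]
tool_rot: [0.992, -0.128, 0.0, -0.0]
contact_force: [0.0, -0.2, 0.2]
finger_gap: 34.4
t 3.35 tcp [514.99 -60.53 102.52] xang -0.2573 F [ 0.02 -0.21  0.2 ] M [-0.04 -0.03  0.02] gap 34.4 j [-0.175  0.46   2.007  0.     0.673  1.653] zax [ 8.e-04 -1.e-04 -1.e+00]
delta [-0.28  0.87  0.52]
```

View pics/3c.png

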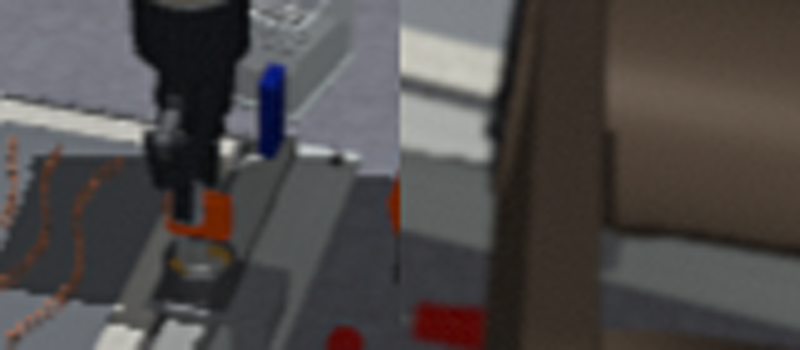

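```bash
python3 -m handwheel '[{"ax":0,"ay":0,"az":0,"x":0,"y":0,"z":0,"hand":0.25},{"ax":0,"ay":0,"az":0,"x":0,"y":0,"z":0,"hand":0.1},{"ax":0,"ay":0,"az":0,"x":0,"y":0,"z":0,"hand":0},{"ax":0,"ay":0,"az":0,"x":0,"y":0,"z":0,"hand":0},{"ax":0,"ay":0,"az":0,"x":0,"y":0,"z":0,"hand":0}]' 25; python3 d.py
```

```text
time: 4.08
tool_pos: [514.6, -61.1, 102.4]
tool_rot: [0.992, -0.128, 0.0, 0.0]
contact_force: [-3.4, -8.0, 6.5]
finger_gap: 13.0
t 4.075 tcp [514.61 -61.11 102.39] xang -0.2568 F [-3.37 -8.02  6.54] M [-1.44  0.64 -0.01] gap 13.01 j [-1.760e-01  4.600e-01  2.008e+00 -1.000e-03  6.730e-01  1.653e+00] zax [ 1.e-04 -9.e-04 -1.e+00]
```

```bash
python3 -m handwheel '[{"ax":0,"ay":0,"az":0,"x":0,"y":0.6,"z":0,"hand":0},{"ax":0,"ay":0,"az":0,"x":0,"y":0.6,"z":0,"hand":0},{"ax":0,"ay":0,"az":0,"x":0,"y":0.6,"z":0,"hand":0}]' 50; python3 d.py
```

```text
time: 4.45
tool_pos: [514.6, -61.5, 102.5]
tool_rot: [0.992, -0.128, 0.0, 0.0]
contact_force: [-3.1, -5.5, 9.5]
finger_gap: 12.1
t 4.45 tcp [514.6  -61.47 102.52] xang -0.2569 F [-3.11 -5.48  9.52] M [-0.92  0.57 -0.03] gap 12.09 j [-1.770e-01  4.600e-01  2.008e+00 -1.000e-03  6.730e-01  1.651e+00] zax [ 5.e-04 -6.e-04 -1.e+00]
```

```bash
python3 -m handwheel '[{"ax":0,"ay":0,"az":0,"x":0,"y":0.7,"z":-1,"hand":0},{"ax":0,"ay":0,"az":0,"x":0,"y":0.7,"z":-2,"hand":0},{"ax":0,"ay":0,"az":0,"x":0,"y":0.7,"z":-2,"hand":0}]'; python3 d.py
```

```text
time: 4.82
tool_pos: [514.2, -61.7, 103.9]
tool_rot: [0.992, -0.128, -0.0, 0.0]
contact_force: [-0.5, -4.1, -5.8]
finger_gap: 12.2
t 4.825 tcp [514.18 -61.73 103.9 ] xang -0.2571 F [-0.53 -4.05 -5.75] M [-0.51 -0.02  0.04] gap 12.22 j [-0.178  0.458  2.007 -0.     0.677  1.65 ] zax [-3.e-04 -0.e+00 -1.e+00]
```

```bash
python3 -m handwheel '[{"ax":0,"ay":0,"az":0,"x":0,"y":0.3,"z":-3,"hand":0},{"ax":0,"ay":0,"az":0,"x":0,"y":0.3,"z":-6,"hand":0},{"ax":0,"ay":0,"az":0,"x":0,"y":0.3,"z":-9,"hand":0},{"ax":0,"ay":0,"az":0,"x":0,"y":0.3,"z":-11,"hand":0},{"ax":0,"ay":0,"az":0,"x":0,"y":0.3,"z":-11,"hand":0},{"ax":0,"ay":0,"az":0,"x":0,"y":0.3,"z":-11,"hand":0}]'; python3 d.py; python3 - <<'E'
from h import *
s=snapshot("side");a=s["frame"][130:200,285:365,::-1]
cv2.imwrite("pics/4c.png",cv2.resize(a,None,fx=7,fy=7,interpolation=cv2.INTER_CUBIC))
E
```

```text
time: 5.58
tool_pos: [514.2, -61.9, 115.0]
tool_rot: [0.992, -0.128, -0.0, -0.0]
contact_force: [0.1, -1.3, -7.9]
finger_gap: 12.4
t 5.575 tcp [514.19 -61.94 114.97] xang -0.2572 F [ 0.06 -1.33 -7.94] M [-0.14 -0.05 -0.  ] gap 12.42 j [-0.178  0.44   1.999  0.     0.702  1.649] zax [-0.  0. -1.]
```

View pics/4c.png

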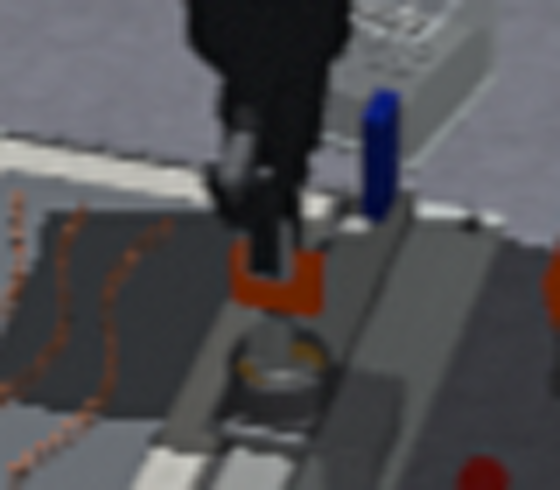

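```bash
python3 -m handwheel '[{"ax":0,"ay":0,"az":0,"x":0,"y":0,"z":-1.5,"hand":0},{"ax":0,"ay":0,"az":0,"x":0,"y":0,"z":-3,"hand":0},{"ax":0,"ay":0,"az":0,"x":0,"y":0,"z":-3,"hand":0},{"ax":0,"ay":0,"az":0,"x":0,"y":0,"z":-3,"hand":0}]'; python3 d.py;  python3 -m handwheel '[{"ax":0,"ay":0,"az":0,"x":0,"y":0,"z":-1,"hand":0},{"ax":0,"ay":0,"az":0,"x":0,"y":0,"z":-1,"hand":0},{"ax":0,"ay":0,"az":0,"x":0,"y":0,"z":-1,"hand":0}]'; python3 d.py
```

```text
time: 6.12
tool_pos: [514.2, -62.0, 118.0]
tool_rot: [0.992, -0.128, -0.0, 0.0]
contact_force: [-0.3, -1.1, -8.1]
finger_gap: 12.0
t 6.125 tcp [514.18 -61.97 118.  ] xang -0.2571 F [-0.33 -1.11 -8.09] M [-0.1  -0.06 -0.04] gap 12.05 j [-0.178  0.436  1.996 -0.     0.709  1.649] zax [-1.e-04 -0.e+00 -1.e+00]
time: 6.5
tool_pos: [514.2, -62.0, 119.0]
tool_rot: [0.992, -0.128, -0.0, -0.0]
contact_force: [0.3, -1.2, -8.5]
finger_gap: 12.1
t 6.5 tcp [514.19 -61.96 118.99] xang -0.2571 F [ 0.3  -1.15 -8.51] M [-0.11 -0.02 -0.05] gap 12.14 j [-0.178  0.434  1.996  0.     0.712  1.649] zax [-1.e-04  0.e+00 -1.e+00]
```

```bash
python3 -m handwheel '[{"ax":0,"ay":0,"az":0,"x":0,"y":0,"z":-1,"hand":0},{"ax":0,"ay":0,"az":0,"x":0,"y":0,"z":-1,"hand":0},{"ax":0,"ay":0,"az":0,"x":0,"y":0,"z":-1,"hand":0}]'; python3 d.py
```

```text
time: 6.88
tool_pos: [514.2, -62.0, 120.0]
tool_rot: [0.992, -0.128, -0.0, 0.0]
contact_force: [-0.0, -1.0, -9.3]
finger_gap: 12.0
t 6.875 tcp [514.21 -62.   120.  ] xang -0.2572 F [-0.05 -0.99 -9.29] M [-0.09  0.01  0.04] gap 12.02 j [-0.179  0.433  1.995 -0.     0.714  1.649] zax [-0.  0. -1.]
```

```bash
python3 -m handwheel '[{"ax":0,"ay":0,"az":0,"x":0,"y":0,"z":-1,"hand":0},{"ax":0,"ay":0,"az":0,"x":0,"y":0,"z":-1,"hand":0},{"ax":0,"ay":0,"az":0,"x":0,"y":0,"z":-1,"hand":0}]'; python3 d.py
```

```text
time: 7.25
tool_pos: [514.2, -62.0, 121.0]
tool_rot: [0.992, -0.128, 0.0, 0.0]
contact_force: [-0.3, -0.2, -9.5]
finger_gap: 11.8
t 7.25 tcp [514.23 -61.98 121.01] xang -0.2571 F [-0.28 -0.21 -9.54] M [-0.13  0.06  0.  ] gap 11.85 j [-0.178  0.431  1.994 -0.     0.716  1.649] zax [ 0. -0. -1.]
```

```bash
python3 d.py
```

```text
t 7.25 tcp [514.23 -61.98 121.01] xang -0.2571 F [-0.28 -0.21 -9.54] M [-0.13  0.06  0.  ] gap 11.85 j [-0.178  0.431  1.994 -0.     0.716  1.649] zax [ 0. -0. -1.]
```

```bash
python3 -m handwheel '[{"ax":0,"ay":0,"az":0,"x":0,"y":0,"z":-1,"hand":0},{"ax":0,"ay":0,"az":0,"x":0,"y":0,"z":-1,"hand":0},{"ax":0,"ay":0,"az":0,"x":0,"y":0,"z":-1,"hand":0}]'; python3 d.py
```

```text
time: 7.62
tool_pos: [514.2, -62.0, 122.0]
tool_rot: [0.992, -0.128, -0.0, -0.0]
contact_force: [-0.9, -1.3, -9.0]
finger_gap: 12.3
t 7.625 tcp [514.22 -61.97 121.99] xang -0.2571 F [-0.93 -1.29 -8.98] M [-0.12  0.    0.02] gap 12.34 j [-0.178  0.43   1.993  0.     0.719  1.649] zax [-0.  0. -1.]
```

```bash
python3 -m handwheel '[{"ax":0,"ay":0,"az":0,"x":0,"y":0,"z":-1,"hand":0},{"ax":0,"ay":0,"az":0,"x":0,"y":0,"z":-1,"hand":0},{"ax":0,"ay":0,"az":0,"x":0,"y":0,"z":-1,"hand":0}]'; python3 d.py
```

```text
time: 8.0
tool_pos: [514.2, -62.0, 123.0]
tool_rot: [0.992, -0.128, -0.0, -0.0]
contact_force: [-0.5, -2.0, -9.1]
finger_gap: 12.2
t 8.0 tcp [514.2  -61.97 123.  ] xang -0.2572 F [-0.53 -2.01 -9.07] M [-0.13  0.02 -0.02] gap 12.21 j [-0.178  0.428  1.992  0.     0.721  1.649] zax [-0.  0. -1.]
```

```bash
python3 -m handwheel '[{"ax":0,"ay":0,"az":0,"x":0,"y":0,"z":-1,"hand":0},{"ax":0,"ay":0,"az":0,"x":0,"y":0,"z":-1,"hand":0},{"ax":0,"ay":0,"az":0,"x":0,"y":0,"z":-1,"hand":0}]'; python3 d.py
```

```text
time: 8.38
tool_pos: [514.2, -62.0, 124.0]
tool_rot: [0.992, -0.128, 0.0, -0.0]
contact_force: [-0.3, -1.4, -9.5]
finger_gap: 12.0
t 8.375 tcp [514.22 -61.97 124.01] xang -0.2571 F [-0.32 -1.36 -9.51] M [-0.09  0.03 -0.02] gap 12.03 j [-0.178  0.427  1.992  0.     0.723  1.649] zax [ 0.  0. -1.]
```

```bash
python3 -m handwheel '[{"ax":0,"ay":0,"az":0,"x":0,"y":0,"z":-1,"hand":0},{"ax":0,"ay":0,"az":0,"x":0,"y":0,"z":-1,"hand":0},{"ax":0,"ay":0,"az":0,"x":0,"y":0,"z":-1,"hand":0}]'; python3 d.py
```

```text
time: 8.75
tool_pos: [514.1, -62.0, 124.9]
tool_rot: [0.992, -0.128, -0.0, -0.0]
contact_force: [-0.7, -0.6, -13.4]
finger_gap: 12.1
t 8.75 tcp [514.15 -61.97 124.89] xang -0.2572 F [ -0.7   -0.58 -13.39] M [-0.08 -0.12 -0.01] gap 12.12 j [-0.179  0.425  1.991  0.     0.726  1.649] zax [-2.e-04  1.e-04 -1.e+00]
```

```bash
python3 -m handwheel '[{"ax":0,"ay":0,"az":0,"x":0,"y":0,"z":1.2,"hand":0},{"ax":0,"ay":0,"az":0,"x":0,"y":0,"z":1.2,"hand":0},{"ax":0,"ay":0,"az":-4,"x":0,"y":0,"z":1.2,"hand":0},{"ax":0,"ay":0,"az":-8,"x":0,"y":0,"z":1.2,"hand":0},{"ax":0,"ay":0,"az":-12,"x":0,"y":0,"z":1.2,"hand":0},{"ax":0,"ay":0,"az":-15,"x":0,"y":0,"z":1.2,"hand":0},{"ax":0,"ay":0,"az":-15,"x":0,"y":0,"z":1.2,"hand":0}]'; python3 d.py
```

```text
time: 9.62
tool_pos: [514.2, -61.9, 123.8]
tool_rot: [1.0, 0.002, -0.0, -0.0]
contact_force: [-0.1, 0.8, -9.6]
finger_gap: 12.0
t 9.625 tcp [514.2  -61.89 123.83] xang 0.0043 F [-0.08  0.81 -9.56] M [0.18 0.1  0.01] gap 11.96 j [-0.178  0.427  1.992  0.     0.723  1.388] zax [-1.e-04  1.e-04 -1.e+00]
```

```bash
python3 -m handwheel '[{"ax":0,"ay":0,"az":-5,"x":0,"y":0,"z":0,"hand":0},{"ax":0,"ay":0,"az":-10,"x":0,"y":0,"z":0,"hand":0},{"ax":0,"ay":0,"az":-15,"x":0,"y":0,"z":0,"hand":0},{"ax":0,"ay":0,"az":-20,"x":0,"y":0,"z":0,"hand":0},{"ax":0,"ay":0,"az":-25,"x":0,"y":0,"z":0,"hand":0},{"ax":0,"ay":0,"az":-25,"x":0,"y":0,"z":0,"hand":0}]'; python3 d.py
```

```text
time: 10.38
tool_pos: [514.0, -61.8, 123.8]
tool_rot: [0.976, 0.218, -0.0, -0.0]
contact_force: [-1.2, 1.9, -10.0]
finger_gap: 12.3
t 10.375 tcp [514.04 -61.76 123.77] xang 0.4394 F [-1.25  1.93 -9.95] M [ 0.56  0.3  -0.03] gap 12.32 j [-0.178  0.427  1.992  0.     0.723  0.953] zax [-3.e-04  3.e-04 -1.e+00]
```

```bash
python3 -m handwheel '[{"ax":0,"ay":0,"az":-5,"x":0,"y":-0.3,"z":0,"hand":0},{"ax":0,"ay":0,"az":-10,"x":0,"y":-0.5,"z":0,"hand":0},{"ax":0,"ay":0,"az":-15,"x":0,"y":-0.7,"z":0,"hand":0},{"ax":0,"ay":0,"az":-20,"x":0,"y":-0.7,"z":0,"hand":0},{"ax":0,"ay":0,"az":-24,"x":0,"y":-0.7,"z":0,"hand":0},{"ax":0,"ay":0,"az":-27,"x":0,"y":-0.7,"z":0,"hand":0},{"ax":0,"ay":0,"az":-27,"x":0,"y":-0.7,"z":0,"hand":0}]'; python3 d.py
```

```text
time: 11.25
tool_pos: [513.7, -61.3, 123.7]
tool_rot: [0.898, 0.439, -0.0, -0.0]
contact_force: [-1.6, 0.9, -9.5]
finger_gap: 11.9
t 11.25 tcp [513.71 -61.31 123.75] xang 0.9095 F [-1.64  0.86 -9.54] M [ 0.24  0.41 -0.02] gap 11.89 j [-0.177  0.427  1.993  0.     0.723  0.484] zax [-4.e-04  1.e-04 -1.e+00]
```

```bash
python3 -m handwheel '[{"ax":0,"ay":0,"az":0,"x":0,"y":0,"z":1,"hand":0},{"ax":0,"ay":0,"az":0,"x":0,"y":0,"z":2,"hand":0},{"ax":0,"ay":0,"az":0,"x":0,"y":0,"z":3,"hand":0},{"ax":0,"ay":0,"az":0,"x":0,"y":0,"z":4,"hand":0},{"ax":0,"ay":0,"az":0,"x":0,"y":0,"z":4,"hand":0},{"ax":0,"ay":0,"az":0,"x":0,"y":0,"z":4,"hand":0}]'; python3 d.py
```

```text
time: 12.0
tool_pos: [513.9, -61.3, 119.8]
tool_rot: [0.898, 0.44, -0.0, -0.0]
contact_force: [-3.9, 1.4, -8.5]
finger_gap: 12.1
t 12.0 tcp [513.88 -61.33 119.78] xang 0.9121 F [-3.95  1.41 -8.53] M [0.31 0.63 0.01] gap 12.1 j [-0.177  0.433  1.996  0.     0.713  0.481] zax [-1.e-04  1.e-04 -1.e+00]
```

```bash
python3 -m handwheel '[{"ax":0,"ay":0,"az":0,"x":0,"y":0,"z":1,"hand":0},{"ax":0,"ay":0,"az":0,"x":0,"y":0,"z":2,"hand":0},{"ax":0,"ay":0,"az":0,"x":0,"y":0,"z":2,"hand":0},{"ax":0,"ay":0,"az":0,"x":0,"y":0,"z":2,"hand":0}]'; python3 d.py
```

```text
time: 12.5
tool_pos: [513.9, -61.4, 117.8]
tool_rot: [0.898, 0.44, 0.0, -0.0]
contact_force: [-4.2, 1.0, -7.3]
finger_gap: 11.9
t 12.5 tcp [513.95 -61.36 117.83] xang 0.9122 F [-4.16  0.98 -7.27] M [ 0.22  0.78 -0.05] gap 11.92 j [-0.177  0.436  1.997  0.     0.709  0.481] zax [ 0.  0. -1.]
```

```bash
python3 -m handwheel '[{"ax":0,"ay":0,"az":0,"x":0,"y":0,"z":0.7,"hand":0},{"ax":0,"ay":0,"az":0,"x":0,"y":0,"z":0.7,"hand":0},{"ax":0,"ay":0,"az":0,"x":0,"y":0,"z":0.7,"hand":0}]'; python3 d.py
```

```text
time: 12.88
tool_pos: [514.1, -61.4, 117.5]
tool_rot: [0.898, 0.44, 0.0, 0.0]
contact_force: [-5.2, 1.0, 2.2]
finger_gap: 12.1
t 12.875 tcp [514.07 -61.36 117.46] xang 0.9122 F [-5.2   0.99  2.2 ] M [0.33 1.09 0.02] gap 12.08 j [-0.177  0.436  1.998  0.     0.707  0.481] zax [ 4.e-04 -1.e-04 -1.e+00]
```

```bash
python3 -m handwheel '[{"ax":0,"ay":0,"az":0,"x":0,"y":0,"z":0,"hand":0.1},{"ax":0,"ay":0,"az":0,"x":0,"y":0,"z":0,"hand":0.25},{"ax":0,"ay":0,"az":0,"x":0,"y":0,"z":0,"hand":0.4},{"ax":0,"ay":0,"az":0,"x":0,"y":0,"z":0,"hand":0.5},{"ax":0,"ay":0,"az":0,"x":0,"y":0,"z":0,"hand":0.5}]'; python3 d.py; python3 -m handwheel '[{"ax":0,"ay":0,"az":0,"x":0,"y":0,"z":-15,"hand":0.5},{"ax":0,"ay":0,"az":0,"x":0,"y":0,"z":-35,"hand":0.5},{"ax":0,"ay":0,"az":0,"x":0,"y":0,"z":-60,"hand":0.5},{"ax":0,"ay":0,"az":0,"x":0,"y":0,"z":-80,"hand":0.5},{"ax":0,"ay":0,"az":0,"x":0,"y":0,"z":-80,"hand":0.5}]'; python3 d.py; python3 - <<'E'
from h import *
s=snapshot("side");cv2.imwrite("pics/side5.png",s["frame"][:,:,::-1]);a=s["frame"][130:200,285:365,::-1]
cv2.imwrite("pics/5c.png",cv2.resize(a,None,fx=7,fy=7,interpolation=cv2.INTER_CUBIC))
E
```

```text
time: 13.5
tool_pos: [514.2, -61.4, 117.2]
tool_rot: [0.898, 0.44, 0.0, 0.0]
contact_force: [0.5, -0.3, -0.0]
finger_gap: 42.7
t 13.5 tcp [514.17 -61.4  117.19] xang 0.9122 F [ 0.48 -0.33 -0.03] M [-0.05 -0.02 -0.03] gap 42.72 j [-0.177  0.437  1.998  0.     0.707  0.481] zax [ 4.e-04 -1.e-04 -1.e+00]
time: 14.12
tool_pos: [515.0, -61.5, 199.3]
tool_rot: [0.898, 0.44, 0.001, 0.001]
contact_force: [-0.2, -0.0, -0.1]
finger_gap: 42.4
t 14.125 tcp [515.04 -61.54 199.25] xang 0.9122 F [-0.19 -0.02 -0.07] M [-0.04  0.07  0.02] gap 42.42 j [-0.177  0.322  1.922 -0.     0.895  0.481] zax [ 3.5e-03 -6.0e-04 -1.0e+00]
```

View pics/5c.png

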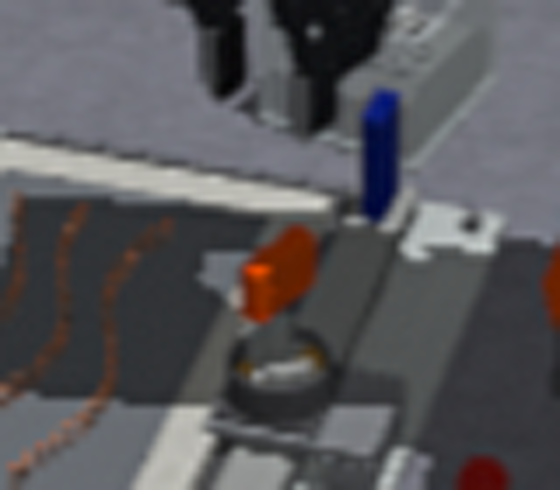

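```bash
python3 d.py 469.3 -233.2 150
```

```text
t 14.175 tcp [514.41 -61.45 198.13] xang 0.9122 F [-0.31 -0.04 -0.55] M [ 0.02 -0.04 -0.01] gap 42.6 j [-0.177  0.323  1.923 -0.     0.894  0.481] zax [ 1.9e-03 -4.0e-04 -1.0e+00]
delta [-163.48   69.35   48.1 ]
```

```bash
python3 -m handwheel '[{"ax":0,"ay":0,"az":-4,"x":-27,"y":11.5,"z":0,"hand":0.5},{"ax":0,"ay":0,"az":-8,"x":-54,"y":23,"z":0,"hand":0.5},{"ax":0,"ay":0,"az":-12,"x":-81,"y":34.5,"z":6,"hand":0.5},{"ax":0,"ay":0,"az":-16,"x":-108,"y":46,"z":14,"hand":0.5},{"ax":0,"ay":0,"az":-20,"x":-135,"y":57.5,"z":24,"hand":0.5},{"ax":0,"ay":0,"az":-23,"x":-155,"y":66,"z":36,"hand":0.5},{"ax":0,"ay":0,"az":-23,"x":-163.5,"y":69.5,"z":47,"hand":0.5},{"ax":0,"ay":0,"az":-23,"x":-163.5,"y":69.5,"z":47,"hand":0.5},{"ax":0,"ay":0,"az":-23,"x":-163.5,"y":69.5,"z":47,"hand":0.5}]'; python3 d.py 469.3 -233.2 80; python3 - <<'E'
from h import *
s=snapshot("side");cv2.imwrite("pics/side6.png",s["frame"][:,:,::-1]);a=s["frame"][110:200,285:385,::-1]
t=snapshot("top")["frame"][150:240,350:450,::-1]
cv2.imwrite("pics/6c.png",cv2.resize(np.hstack([a,t]),None,fx=4,fy=4,interpolation=cv2.INTER_CUBIC))
E
```

```text
time: 15.3
tool_pos: [469.0, -232.5, 150.2]
tool_rot: [0.792, 0.61, 0.0, -0.0]
contact_force: [-0.4, 0.1, -0.6]
finger_gap: 42.6
t 15.3 tcp [ 468.99 -232.51  150.16] xang 1.3133 F [-0.36  0.11 -0.58] M [ 0.05 -0.01 -0.05] gap 42.63 j [-0.518  0.395  1.957  0.     0.79  -0.261] zax [-2.e-04  3.e-04 -1.e+00]
delta [-0.6   0.49 70.16]
```

View pics/6c.png

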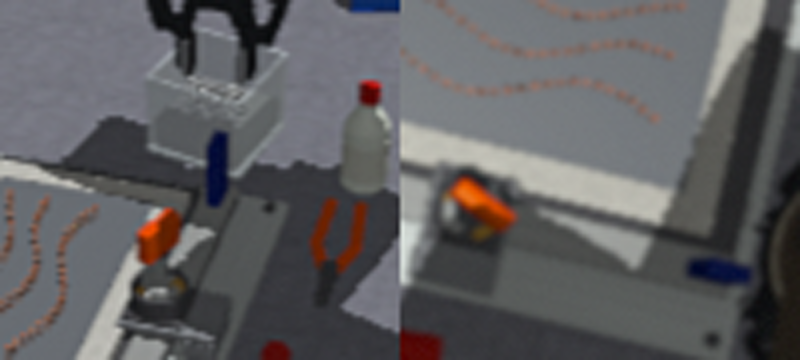

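```bash
python3 -m handwheel '[{"ax":0,"ay":0,"az":0,"x":-0.6,"y":0.5,"z":20,"hand":0.5},{"ax":0,"ay":0,"az":0,"x":-0.6,"y":0.5,"z":40,"hand":0.5},{"ax":0,"ay":0,"az":0,"x":-0.6,"y":0.5,"z":58,"hand":0.5},{"ax":0,"ay":0,"az":0,"x":-0.6,"y":0.5,"z":68,"hand":0.5},{"ax":0,"ay":0,"az":0,"x":-0.6,"y":0.5,"z":70,"hand":0.4},{"ax":0,"ay":0,"az":0,"x":-0.6,"y":0.5,"z":70,"hand":0.4}]'; python3 d.py; python3 -m handwheel '[{"ax":0,"ay":0,"az":0,"x":0,"y":0,"z":0,"hand":0.25},{"ax":0,"ay":0,"az":0,"x":0,"y":0,"z":0,"hand":0.1},{"ax":0,"ay":0,"az":0,"x":0,"y":0,"z":0,"hand":0},{"ax":0,"ay":0,"az":0,"x":0,"y":0,"z":0,"hand":0}]' 25; python3 d.py
```

```text
time: 16.15
tool_pos: [469.5, -233.9, 80.5]
tool_rot: [0.792, 0.611, 0.0, 0.0]
contact_force: [-0.2, 0.6, 0.3]
finger_gap: 34.5
t 16.15 tcp [ 469.49 -233.93   80.52] xang 1.3138 F [-0.22  0.56  0.27] M [0.02 0.05 0.02] gap 34.5 j [-0.52   0.502  2.008  0.     0.631 -0.263] zax [ 5.e-04 -3.e-04 -1.e+00]
time: 16.65
tool_pos: [467.5, -233.2, 80.6]
tool_rot: [0.792, 0.611, -0.001, -0.001]
contact_force: [-10.8, 3.2, 15.1]
finger_gap: 12.8
t 16.65 tcp [ 467.51 -233.2    80.59] xang 1.3136 F [-10.8    3.22  15.07] M [ 0.51  2.06 -0.06] gap 12.8 j [-0.521  0.501  2.01  -0.     0.633 -0.263] zax [-0.0026  0.0012 -1.    ]
```

```bash
python3 -m handwheel '[{"ax":0,"ay":0,"az":0,"x":0,"y":-1,"z":-0.5,"hand":0},{"ax":0,"ay":0,"az":0,"x":0,"y":-1.7,"z":-1,"hand":0},{"ax":0,"ay":0,"az":0,"x":0,"y":-1.7,"z":-1,"hand":0}]' 30; python3 d.py
```

```text
time: 17.02
tool_pos: [467.4, -233.3, 80.9]
tool_rot: [0.792, 0.611, -0.0, -0.0]
contact_force: [1.2, 1.5, -9.3]
finger_gap: 12.6
t 17.025 tcp [ 467.38 -233.28   80.88] xang 1.3135 F [ 1.23  1.47 -9.29] M [ 0.41 -0.05 -0.01] gap 12.6 j [-0.521  0.5    2.012  0.     0.63  -0.264] zax [-3.e-04  3.e-04 -1.e+00]
```

```bash
python3 -m handwheel '[{"ax":0,"ay":0,"az":0,"x":1,"y":0,"z":0.4,"hand":0},{"ax":0,"ay":0,"az":0,"x":3,"y":0,"z":0.4,"hand":0},{"ax":0,"ay":0,"az":0,"x":6,"y":0,"z":0.4,"hand":0},{"ax":0,"ay":0,"az":0,"x":10,"y":0,"z":0.4,"hand":0},{"ax":0,"ay":0,"az":0,"x":12,"y":0,"z":0.4,"hand":0},{"ax":0,"ay":0,"az":0,"x":12,"y":0,"z":0.4,"hand":0}]'; python3 d.py
```

```text
time: 17.77
tool_pos: [470.6, -221.4, 80.8]
tool_rot: [0.792, 0.611, 0.0, -0.0]
contact_force: [-2.8, 3.4, 1.4]
finger_gap: 12.8
t 17.775 tcp [ 470.62 -221.45   80.76] xang 1.3138 F [-2.76  3.42  1.41] M [ 0.64  0.6  -0.05] gap 12.81 j [-0.498  0.497  2.018  0.     0.627 -0.242] zax [-0.e+00  3.e-04 -1.e+00]
```

```bash
python3 -m handwheel '[{"ax":0,"ay":0,"az":0,"x":2,"y":-0.4,"z":0,"hand":0},{"ax":0,"ay":0,"az":0,"x":6,"y":-0.4,"z":0,"hand":0},{"ax":0,"ay":0,"az":0,"x":11,"y":-0.4,"z":0,"hand":0},{"ax":0,"ay":0,"az":0,"x":16,"y":-0.4,"z":0,"hand":0},{"ax":0,"ay":0,"az":0,"x":21,"y":-0.4,"z":0,"hand":0},{"ax":0,"ay":0,"az":0,"x":26,"y":-0.4,"z":0,"hand":0},{"ax":0,"ay":0,"az":0,"x":31,"y":-0.4,"z":0,"hand":0},{"ax":0,"ay":0,"az":0,"x":36,"y":-0.4,"z":0,"hand":0},{"ax":0,"ay":0,"az":0,"x":40,"y":-0.4,"z":0,"hand":0},{"ax":0,"ay":0,"az":0,"x":43,"y":-0.4,"z":0,"hand":0},{"ax":0,"ay":0,"az":0,"x":43,"y":-0.4,"z":0,"hand":0}]'; python3 d.py
python3 - <<'E'
from h import *
s=snapshot("side");a=s["frame"][120:280,200:380,::-1]
cv2.imwrite("pics/7s.png",cv2.resize(a,None,fx=4,fy=3.7,interpolation=cv2.INTER_CUBIC))
cv2.imwrite("pics/7t.png",cv2.resize(snapshot("top")["frame"][85:250,235:500,::-1],None,fx=2.9,fy=2.9,interpolation=cv2.INTER_CUBIC))
E
```

```text
time: 19.15
tool_pos: [481.6, -179.9, 80.8]
tool_rot: [0.792, 0.611, 0.0, 0.0]
contact_force: [5.5, 2.4, -1.2]
finger_gap: 12.8
t 19.15 tcp [ 481.56 -179.88   80.78] xang 1.3137 F [ 5.48  2.44 -1.21] M [ 0.24 -0.81 -0.04] gap 12.8 j [-4.170e-01  4.910e-01  2.032e+00  1.000e-03  6.180e-01 -1.600e-01] zax [ 6.e-04  1.e-04 -1.e+00]
```

View pics/7s.png

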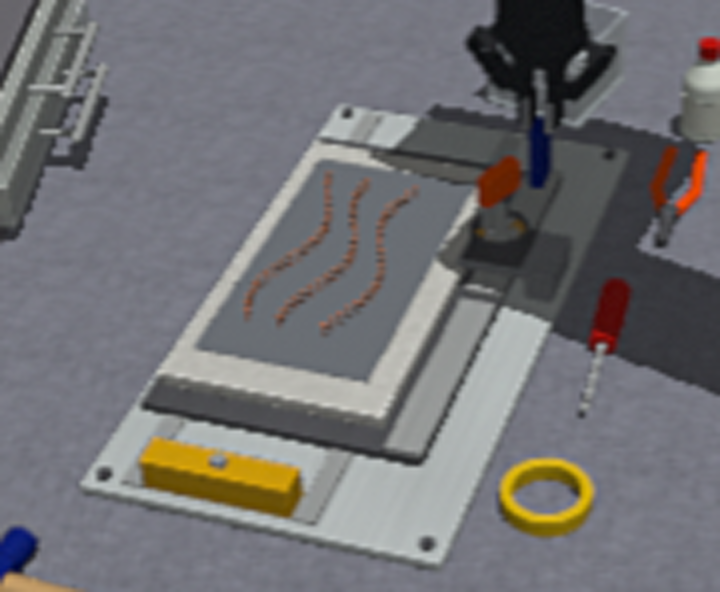

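View pics/7t.png

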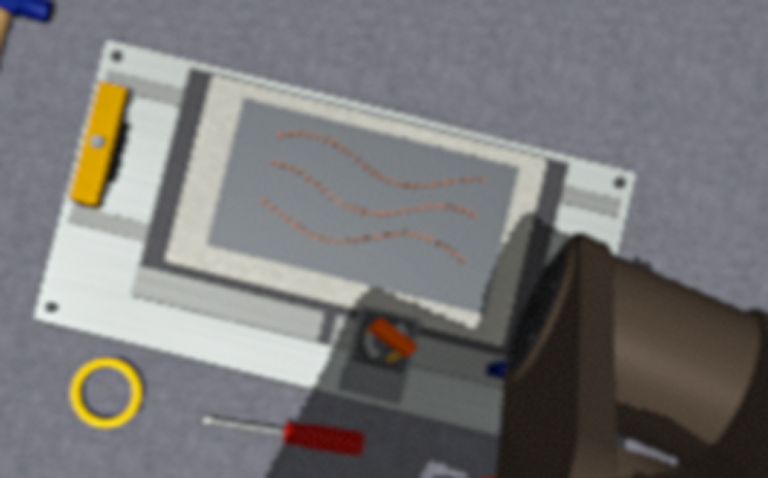

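```bash
python3 -m handwheel '[{"ax":0,"ay":0,"az":0,"x":2,"y":0.4,"z":0,"hand":0},{"ax":0,"ay":0,"az":0,"x":5,"y":0.4,"z":0,"hand":0},{"ax":0,"ay":0,"az":0,"x":9,"y":0.4,"z":0,"hand":0},{"ax":0,"ay":0,"az":0,"x":13,"y":0.4,"z":0,"hand":0},{"ax":0,"ay":0,"az":0,"x":17,"y":0.4,"z":0,"hand":0},{"ax":0,"ay":0,"az":0,"x":20,"y":0.4,"z":0,"hand":0},{"ax":0,"ay":0,"az":0,"x":22,"y":0.4,"z":0,"hand":0},{"ax":0,"ay":0,"az":0,"x":22,"y":0.4,"z":0,"hand":0},{"ax":0,"ay":0,"az":0,"x":22,"y":0.4,"z":0,"hand":0}]'; python3 d.py
python3 - <<'E'
from h import *
s=snapshot("side");a=s["frame"][205:265,215:335,::-1]
cv2.imwrite("pics/8s.png",cv2.resize(a,None,fx=6,fy=6,interpolation=cv2.INTER_CUBIC))
cv2.imwrite("pics/8t.png",cv2.resize(snapshot("top")["frame"][90:200,240:350,::-1],None,fx=5,fy=5,interpolation=cv2.INTER_CUBIC))
E
```

```text
time: 20.38
tool_pos: [487.2, -158.8, 80.7]
tool_rot: [0.792, 0.611, 0.0, -0.0]
contact_force: [3.8, 1.8, 2.8]
finger_gap: 12.5
t 20.375 tcp [ 487.22 -158.82   80.73] xang 1.3135 F [3.76 1.75 2.75] M [ 0.26 -0.63 -0.03] gap 12.47 j [-0.374  0.49   2.035  0.     0.617 -0.118] zax [ 2.e-04  2.e-04 -1.e+00]
```

View pics/8s.png

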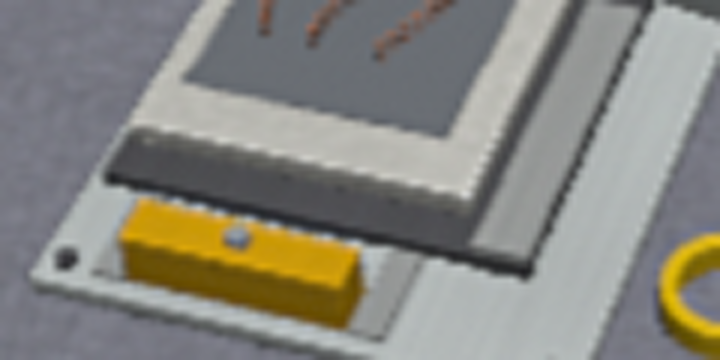

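View pics/8t.png

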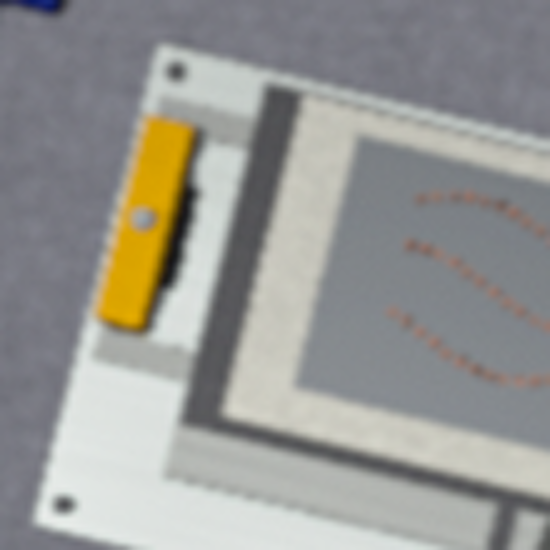

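```bash
python3 -m handwheel '[{"ax":0,"ay":0,"az":0,"x":2,"y":0.4,"z":0,"hand":0},{"ax":0,"ay":0,"az":0,"x":5,"y":0.4,"z":0,"hand":0},{"ax":0,"ay":0,"az":0,"x":8,"y":0.4,"z":0,"hand":0},{"ax":0,"ay":0,"az":0,"x":10.5,"y":0.4,"z":0,"hand":0},{"ax":0,"ay":0,"az":0,"x":12,"y":0.4,"z":0,"hand":0},{"ax":0,"ay":0,"az":0,"x":13,"y":0.4,"z":0,"hand":0},{"ax":0,"ay":0,"az":0,"x":13,"y":0.4,"z":0,"hand":0},{"ax":0,"ay":0,"az":0,"x":13,"y":0.4,"z":0,"hand":0}]'; python3 d.py
python3 - <<'E'
from h import *
s=snapshot("side");a=s["frame"][205:265,215:335,::-1]
cv2.imwrite("pics/9s.png",cv2.resize(a,None,fx=6,fy=6,interpolation=cv2.INTER_CUBIC))
cv2.imwrite("pics/9t.png",cv2.resize(snapshot("top")["frame"][100:170,250:320,::-1],None,fx=8,fy=8,interpolation=cv2.INTER_CUBIC))
E
```

```text
time: 21.48
tool_pos: [490.5, -146.5, 80.7]
tool_rot: [0.792, 0.611, -0.0, -0.0]
contact_force: [1.4, -1.4, 5.7]
finger_gap: 12.4
t 21.475 tcp [ 490.54 -146.55   80.7 ] xang 1.3136 F [ 1.39 -1.41  5.68] M [-0.1  -0.12 -0.04] gap 12.39 j [-0.349  0.489  2.036 -0.     0.617 -0.092] zax [-4.e-04  0.e+00 -1.e+00]
```

View pics/9t.png

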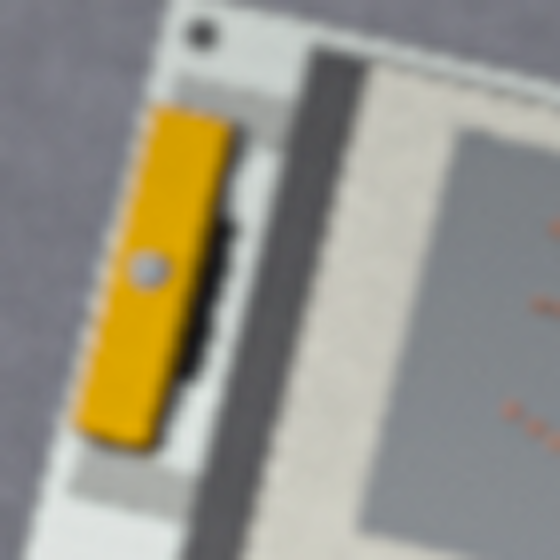

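```bash
python3 -m handwheel '[{"ax":0,"ay":0,"az":0,"x":1.5,"y":0,"z":-0.4,"hand":0},{"ax":0,"ay":0,"az":0,"x":3,"y":0,"z":-0.4,"hand":0},{"ax":0,"ay":0,"az":0,"x":4,"y":0,"z":-0.4,"hand":0},{"ax":0,"ay":0,"az":0,"x":4,"y":0,"z":-0.4,"hand":0},{"ax":0,"ay":0,"az":0,"x":4,"y":0,"z":-0.4,"hand":0}]'; python3 d.py; python3 -m handwheel '[{"ax":0,"ay":0,"az":0,"x":0.8,"y":0,"z":0,"hand":0},{"ax":0,"ay":0,"az":0,"x":1.5,"y":0,"z":0,"hand":0},{"ax":0,"ay":0,"az":0,"x":1.5,"y":0,"z":0,"hand":0},{"ax":0,"ay":0,"az":0,"x":1.5,"y":0,"z":0,"hand":0}]'; python3 d.py
```

```text
time: 22.2
tool_pos: [491.6, -142.4, 80.9]
tool_rot: [0.792, 0.611, -0.0, -0.0]
contact_force: [3.4, -1.8, -10.7]
finger_gap: 12.7
t 22.2 tcp [ 491.63 -142.44   80.87] xang 1.3136 F [  3.38  -1.76 -10.69] M [-0.03 -0.57 -0.04] gap 12.71 j [-0.341  0.489  2.036  0.     0.617 -0.084] zax [-5.e-04  3.e-04 -1.e+00]
time: 22.7
tool_pos: [492.0, -141.1, 80.9]
tool_rot: [0.792, 0.611, -0.0, -0.0]
contact_force: [2.6, -2.2, -15.7]
finger_gap: 12.5
t 22.7 tcp [ 491.98 -141.1    80.94] xang 1.3136 F [  2.62  -2.17 -15.74] M [-0.36 -0.4  -0.05] gap 12.53 j [-0.339  0.489  2.036  0.     0.617 -0.081] zax [-4.e-04  2.e-04 -1.e+00]
```

```bash
python3 -m handwheel '[{"ax":0,"ay":0,"az":0,"x":0.5,"y":0.2,"z":0.3,"hand":0},{"ax":0,"ay":0,"az":0,"x":1,"y":0.2,"z":0.4,"hand":0},{"ax":0,"ay":0,"az":0,"x":1,"y":0.2,"z":0.4,"hand":0},{"ax":0,"ay":0,"az":0,"x":1,"y":0.2,"z":0.4,"hand":0}]'; python3 d.py
python3 - <<'E'
from h import *
cv2.imwrite("pics/10t.png",cv2.resize(snapshot("top")["frame"][100:170,250:320,::-1],None,fx=8,fy=8,interpolation=cv2.INTER_CUBIC))
E
```

```text
time: 23.2
tool_pos: [492.3, -140.2, 80.8]
tool_rot: [0.792, 0.611, -0.0, -0.0]
contact_force: [-3.5, -1.2, -1.0]
finger_gap: 12.8
t 23.2 tcp [ 492.32 -140.15   80.78] xang 1.3136 F [-3.47 -1.16 -0.96] M [-0.16  0.75 -0.03] gap 12.77 j [-0.337  0.489  2.036  0.     0.617 -0.079] zax [-5.e-04  2.e-04 -1.e+00]
```

View pics/10t.png

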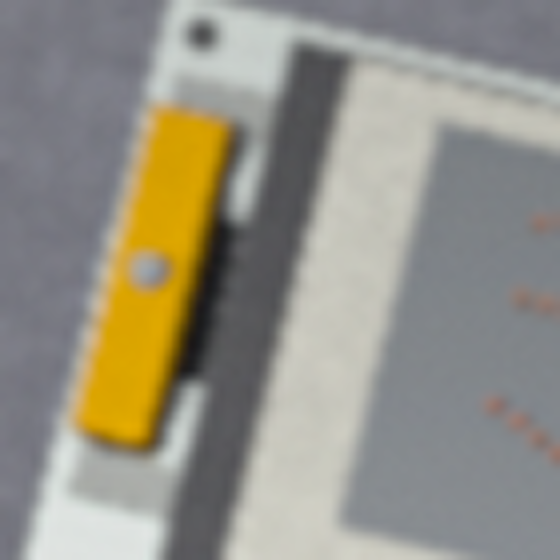

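```bash
python3 -m handwheel '[{"ax":0,"ay":0,"az":0,"x":0.7,"y":-0.2,"z":0,"hand":0},{"ax":0,"ay":0,"az":0,"x":0.7,"y":-0.2,"z":0,"hand":0},{"ax":0,"ay":0,"az":0,"x":0.7,"y":-0.2,"z":0,"hand":0}]'; python3 d.py; python3 -m handwheel '[{"ax":0,"ay":0,"az":0,"x":0.7,"y":0,"z":0,"hand":0},{"ax":0,"ay":0,"az":0,"x":0.7,"y":0,"z":0,"hand":0},{"ax":0,"ay":0,"az":0,"x":0.7,"y":0,"z":0,"hand":0}]'; python3 d.py
```

```text
time: 23.62
tool_pos: [492.5, -139.5, 80.8]
tool_rot: [0.792, 0.611, -0.0, -0.0]
contact_force: [-4.1, 0.2, 2.3]
finger_gap: 12.7
t 23.625 tcp [ 492.53 -139.49   80.76] xang 1.3136 F [-4.08  0.16  2.3 ] M [ 0.01  0.96 -0.04] gap 12.65 j [-0.335  0.489  2.036  0.     0.617 -0.078] zax [-2.e-04  1.e-04 -1.e+00]
time: 24.0
tool_pos: [492.7, -138.8, 80.8]
tool_rot: [0.792, 0.611, -0.0, -0.0]
contact_force: [-5.6, 0.4, 3.5]
finger_gap: 12.6
t 24.0 tcp [ 492.7  -138.81   80.76] xang 1.3137 F [-5.59  0.39  3.45] M [-0.06  1.   -0.  ] gap 12.65 j [-0.334  0.489  2.036  0.     0.617 -0.077] zax [-2.e-04  1.e-04 -1.e+00]
```

```bash
python3 -m handwheel '[{"ax":0,"ay":0,"az":0,"x":0.7,"y":-0.4,"z":-0.1,"hand":0},{"ax":0,"ay":0,"az":0,"x":0.7,"y":-0.4,"z":-0.1,"hand":0},{"ax":0,"ay":0,"az":0,"x":0.7,"y":-0.4,"z":-0.1,"hand":0}]'; python3 d.py; python3 -m handwheel '[{"ax":0,"ay":0,"az":0,"x":0.7,"y":0,"z":0,"hand":0},{"ax":0,"ay":0,"az":0,"x":0.7,"y":0,"z":0,"hand":0},{"ax":0,"ay":0,"az":0,"x":0.7,"y":0,"z":0,"hand":0}]'; python3 d.py
```

```text
time: 24.38
tool_pos: [492.8, -138.1, 80.8]
tool_rot: [0.792, 0.611, 0.0, 0.0]
contact_force: [-2.0, -0.9, -2.8]
finger_gap: 12.9
t 24.375 tcp [ 492.85 -138.14   80.81] xang 1.3137 F [-2.   -0.95 -2.77] M [-0.18  0.29  0.01] gap 12.88 j [-0.333  0.489  2.037  0.     0.616 -0.075] zax [ 4.e-04 -1.e-04 -1.e+00]
time: 24.75
tool_pos: [493.1, -137.5, 80.8]
tool_rot: [0.792, 0.611, 0.0, 0.0]
contact_force: [-0.2, -1.9, -4.3]
finger_gap: 12.9
t 24.75 tcp [ 493.05 -137.48   80.84] xang 1.3136 F [-0.24 -1.95 -4.27] M [-0.31  0.18 -0.05] gap 12.93 j [-0.331  0.489  2.037  0.     0.616 -0.074] zax [ 5.e-04 -1.e-04 -1.e+00]
```

```bash
python3 -m handwheel '[{"ax":0,"ay":0,"az":0,"x":0.7,"y":0,"z":0.1,"hand":0},{"ax":0,"ay":0,"az":0,"x":0.7,"y":0,"z":0.1,"hand":0},{"ax":0,"ay":0,"az":0,"x":0.7,"y":0,"z":0.1,"hand":0}]'; python3 d.py; python3 - <<'E'
from h import *
cv2.imwrite("pics/11t.png",cv2.resize(snapshot("top")["frame"][100:170,250:320,::-1],None,fx=8,fy=8,interpolation=cv2.INTER_CUBIC))
E
```

```text
time: 25.12
tool_pos: [493.2, -136.9, 80.8]
tool_rot: [0.792, 0.611, 0.0, 0.0]
contact_force: [-0.2, -4.8, -1.7]
finger_gap: 12.7
t 25.125 tcp [ 493.17 -136.88   80.81] xang 1.3137 F [-0.23 -4.77 -1.67] M [-0.76  0.24 -0.03] gap 12.72 j [-0.33   0.489  2.037 -0.     0.616 -0.073] zax [ 4.e-04 -2.e-04 -1.e+00]
```

View pics/11t.png

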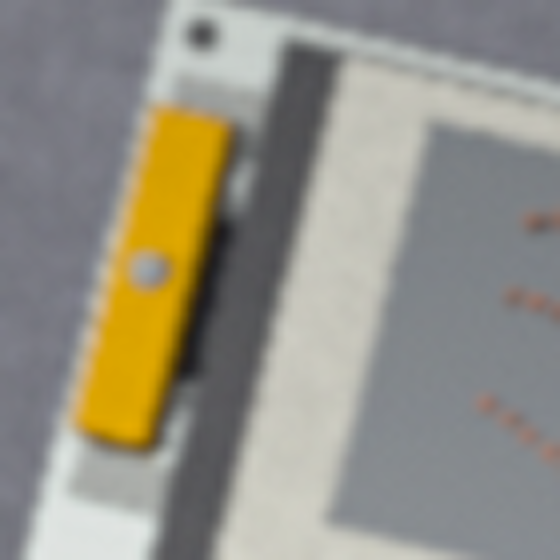

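```bash
python3 -m handwheel '[{"ax":0,"ay":0,"az":0,"x":0.6,"y":0,"z":0,"hand":0},{"ax":0,"ay":0,"az":0,"x":0.6,"y":0,"z":0,"hand":0},{"ax":0,"ay":0,"az":0,"x":0.6,"y":0,"z":0,"hand":0}]'; python3 d.py
```

```text
time: 25.55
tool_pos: [493.3, -136.3, 80.8]
tool_rot: [0.792, 0.611, 0.0, 0.0]
contact_force: [-0.7, -5.0, -0.5]
finger_gap: 12.1
t 25.55 tcp [ 493.27 -136.34   80.79] xang 1.3137 F [-0.72 -4.98 -0.52] M [-0.94  0.22 -0.05] gap 12.15 j [-0.329  0.489  2.037 -0.     0.616 -0.072] zax [ 3.e-04 -2.e-04 -1.e+00]
```

```bash
python3 -m handwheel '[{"ax":0,"ay":0,"az":0,"x":0.6,"y":0,"z":0,"hand":0},{"ax":0,"ay":0,"az":0,"x":0.6,"y":0,"z":0,"hand":0},{"ax":0,"ay":0,"az":0,"x":0.6,"y":0,"z":0,"hand":0}]'; python3 d.py
```

```text
time: 25.92
tool_pos: [493.4, -135.9, 80.8]
tool_rot: [0.792, 0.611, 0.0, 0.0]
contact_force: [-0.6, -7.1, -1.8]
finger_gap: 12.9
t 25.925 tcp [ 493.43 -135.86   80.8 ] xang 1.3137 F [-0.65 -7.11 -1.81] M [-1.15  0.33 -0.05] gap 12.9 j [-0.328  0.489  2.037 -0.     0.616 -0.07 ] zax [ 4.e-04 -3.e-04 -1.e+00]
```

```bash
python3 -m handwheel '[{"ax":0,"ay":0,"az":0,"x":0,"y":0,"z":0,"hand":0.1},{"ax":0,"ay":0,"az":0,"x":0,"y":0,"z":0,"hand":0.25},{"ax":0,"ay":0,"az":0,"x":0,"y":0,"z":0,"hand":0.4},{"ax":0,"ay":0,"az":0,"x":0,"y":0,"z":0,"hand":0.45},{"ax":0,"ay":0,"az":0,"x":0,"y":0,"z":0,"hand":0.45}]'; python3 d.py; python3 -m handwheel '[{"ax":0,"ay":0,"az":0,"x":0,"y":0,"z":-10,"hand":0.45},{"ax":0,"ay":0,"az":0,"x":0,"y":0,"z":-30,"hand":0.45},{"ax":0,"ay":0,"az":0,"x":0,"y":0,"z":-60,"hand":0.45},{"ax":0,"ay":0,"az":0,"x":0,"y":0,"z":-90,"hand":0.45},{"ax":0,"ay":0,"az":0,"x":0,"y":0,"z":-120,"hand":0.45},{"ax":0,"ay":0,"az":0,"x":-50,"y":0,"z":-130,"hand":0.45},{"ax":0,"ay":0,"az":0,"x":-100,"y":0,"z":-130,"hand":0.45},{"ax":0,"ay":0,"az":0,"x":-150,"y":-20,"z":-130,"hand":0.45},{"ax":0,"ay":0,"az":0,"x":-200,"y":-20,"z":-130,"hand":0.45},{"ax":0,"ay":0,"az":0,"x":-250,"y":-20,"z":-130,"hand":0.45},{"ax":0,"ay":0,"az":0,"x":-250,"y":-20,"z":-130,"hand":0.45},{"ax":0,"ay":0,"az":0,"x":-250,"y":-20,"z":-130,"hand":0.45}]'; python3 d.py
python3 - <<'E'
from h import *
s=snapshot("side");a=s["frame"][120:280,200:400,::-1]
cv2.imwrite("pics/12s.png",cv2.resize(a,None,fx=4,fy=3.7,interpolation=cv2.INTER_CUBIC))
t=snapshot("top")["frame"]
cv2.imwrite("pics/12t.png",t[:,:,::-1])
cv2.imwrite("pics/12tc.png",cv2.resize(t[100:170,250:320,::-1],None,fx=8,fy=8,interpolation=cv2.INTER_CUBIC))
E
```

```text
time: 26.55
tool_pos: [493.3, -135.5, 80.7]
tool_rot: [0.792, 0.611, 0.0, 0.0]
contact_force: [0.1, 0.1, 0.1]
finger_gap: 38.5
t 26.55 tcp [ 493.31 -135.5    80.73] xang 1.3137 F [0.12 0.12 0.1 ] M [ 0.01 -0.02  0.  ] gap 38.52 j [-0.327  0.489  2.037  0.     0.616 -0.07 ] zax [ 1.e-04  0.e+00 -1.e+00]
time: 28.05
tool_pos: [410.1, -372.1, 211.0]
tool_rot: [0.792, 0.61, 0.0, -0.0]
contact_force: [0.5, 0.6, 0.7]
finger_gap: 38.5
t 28.05 tcp [ 410.1  -372.05  211.01] xang 1.3128 F [0.45 0.62 0.66] M [-0.   -0.02 -0.04] gap 38.47 j [-0.792  0.357  1.83   0.     0.954 -0.534] zax [ 0.e+00  3.e-04 -1.e+00]
```

View pics/12s.png

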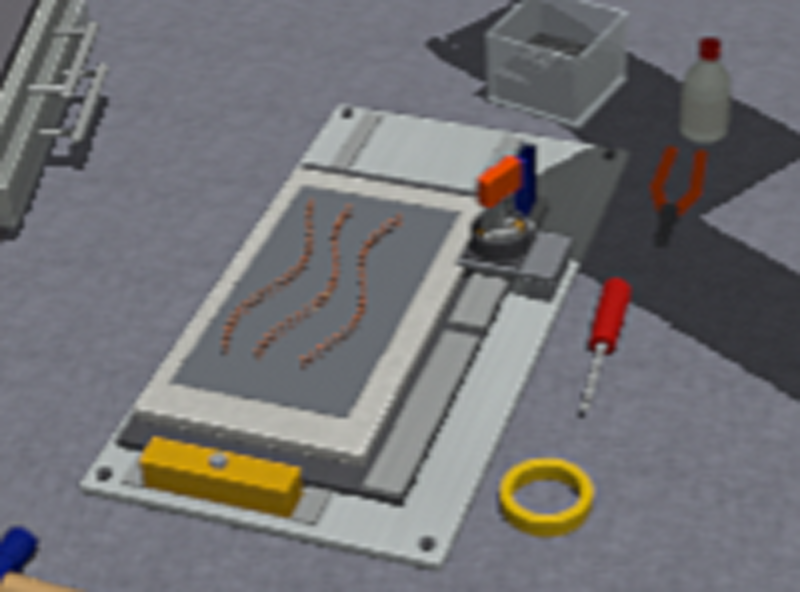

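View pics/12tc.png

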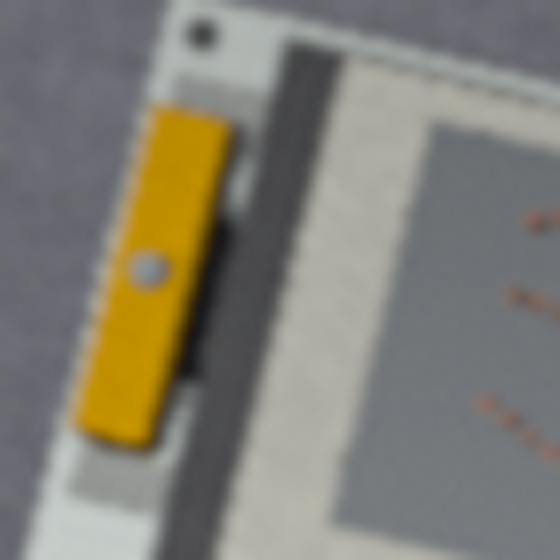

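View pics/12t.png

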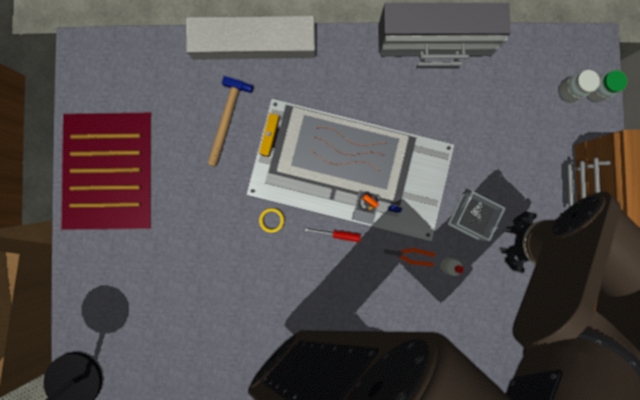

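```bash
python3 - <<'E'
import cv2,numpy as np
g=lambda f:cv2.Canny(cv2.imread(f,0),30,80).astype(np.float32) if 0 else cv2.Sobel(cv2.imread(f,0).astype(np.float32),-1,1,0)
for a in("9t","10t","11t"):
    for nm,r in(("carriage",(slice(150,520),slice(210,540))),("stop",(slice(100,450),slice(70,200)))):
        A=g(f"pics/{a}.png")[r];B=g("pics/12tc.png")[r]
        A=A/A.std();B=B/B.std()
        w=cv2.createHanningWindow(A.shape[::-1],cv2.CV_32F)
        d,c=cv2.phaseCorrelate(A.copy(),B.copy(),w);print(a,nm,np.round(np.array(d)/8*2.72,2),"mm",round(c,2))
E
```

```text
9t carriage [-8.35  0.05] mm 0.07
9t stop [0.13 0.  ] mm 0.48
10t carriage [-2.64  0.11] mm 0.19
10t stop [ 0.11 -0.  ] mm 0.4
11t carriage [0.01 0.16] mm 0.19
11t stop [ 0.16 -0.  ] mm 0.41
```

```bash
python3 -c "
from workcell import robot
print(robot.finish_job())"
```

```text
the job is handed in; nothing more can be done
None
```

I unlocked the jig, slid the carriage home against the buffer, and handed the job in with the arm well clear. The robot clock read about 28 s, of the 61 s allowed.

- **Plunger:** I lifted the knob in 1 mm steps until the pull rose from 9.5 to 13.4 N at the end of travel, roughly 0.5 mm into the washer. I eased back 1.2 mm, twisted it about 67° anticlockwise with almost no torque felt, and lowered it. It seated about where the notch floor was expected, with the pull dropping from 7 N to nothing. After release, the picture shows the knob still up and turned.
- **Carriage:** I slid it about 100 mm by the blue tab in small steps. The push rose from about 2 N to about 7 N at the buffer, then I let go.
- **Final pictures:** The carriage end sits against the black buffer with no visible gap. The tools and supplies look unmoved by eye. The tool reads about 1 N or less, with the gripper touching nothing.
- **Less certain:**
  - I worked out the buffer contact from the force rise, the last picture and an image comparison. The comparison puts the carriage within about half a millimetre of its position at first contact, so I did not measure the resting pressure directly.
  - The camera estimate of the tab was about 2 mm off sideways. I corrected that by feel after a brief 15 N reading on the gripper.
  - While sliding, the vertical reading briefly reached 16 N before I eased it off.

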